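# Park the tape roll in its well and close the keeper

### The job

On the wooden tape board, push the green roll of tape along the board with the fingertips, gently and without picking it up, until it drops over the edge of the round well and lies flat in it. Then push the red keeper arm round by its peg, as far as it goes, so that it lies across the roll. Leave the blue roll and everything else where it stands.

Things in the scene. Friction and masses are not known exactly. Their poses are not given: they have to be found in the camera images.
- board: Light-wood board lying fixed on the table, 250 mm (x) by 370 mm (y), 24 mm thick. Origin: centre of its underside, on the table; x points away from the robot at yaw 0, z up. Two tape rolls and two small containers stand on its flat top. The only hole in it is the well.
- well (a point): Round well in the board's top, 90 mm across and 10 mm deep, black floor, square edge flush with the board's top (no raised lip). The point is the centre of the well's floor, 14 mm above the table, at (30, 0) mm in the board's frame; same axes as the board. On the far side of the well (+x of the board, 64 mm from the well's centre) stands the steel keeper post, 18 mm across; with the red arm on it, it rises 27 mm above the board.
- green_roll: Loose roll of green tape lying flat on the board, a ring 84 mm outside, 50 mm inside, 24 mm high (cardboard core), about 110 g. Origin: centre of its underside, z up. It starts on the robot's half of the board, left or right of the well; it slides with ordinary friction. Seated, its underside is on the well's floor (origin at point well) and it stands 14 mm proud of the board.
- blue_roll: Loose blue tape roll, same sizes as the green one, on the other side of the board; not to be moved.
- keeper (a joint): Angle of the red keeper arm about its upright post, in rad. 0: the arm points along the board's +y, beside the well; it grows anticlockwise seen from above, and at 1.57 the arm points to the board's -x, right across the roll in the well; stop at 1.6. Starts between 0 and 0.4. Light friction (under 2 N at the peg), no spring: it stays where it is left.
- keeper_peg (a point): Top of the red upright peg on the keeper arm: peg 12 mm across, its axis 55 mm from the hinge axis, rising 26 mm above the arm (top of the peg 75 mm above the table). The arm is a flat bar 16 mm wide and 8 mm thick whose underside is 17 mm above the board (arm from 41 to 49 mm above the table), so it clears a seated roll by 3 mm but not a roll that lies on the board. It turns about the steel post at (94, 0) mm in the board's frame.
- glue: White glue bottle, 28 mm across and 62 mm tall, standing on the board's far right corner; origin at the centre of its underside. Not to be moved.
- paste_jar: Small white jar with a blue cap, 36 mm across and 45 mm tall, on the board's far left corner; origin at the centre of its underside. Not to be moved.
- paper_cup: White cup, 72 mm across and 80 mm tall, on the table to the left; origin at the centre of its underside. Not to be moved.
- bowl: White bowl, 110 mm across and 45 mm high, on the table to the right; origin at the centre of its underside. Not to be moved.
- tin: Yellow tin, 60 mm across and 50 mm tall, on the table to the right of the board; origin at the centre of its underside. Not to be moved.
Not all that is in view belongs to the job. There is more than one size of the green_roll; the job needs the middle-sized.

How it is judged:
By the outcome, as a careful person would: the job done as asked, in the order asked, and still so for the second after the job is handed in, with the robot touching nothing.
It also fails if it takes over 58 s, if anything falls off the work surface, if the arm or the gripper's body presses on something with over 40 N, if the wrist force passes 120 N, or if a joint passes its speed limit or range.

### The arm

A 6-joint arm with a two-finger parallel gripper is mounted at the origin on the work surface. World frame = base frame: x ahead of the robot, y to its left, z up, the work surface at z = 0. Lengths are in mm, angles in rad, forces in N, time in s.
With the tool pointing down it reaches from about 300 to 775 mm from the base axis. Payload 14.6 kg.
Tool frame: the origin (TCP) lies on the centre line of the jaws, within the pads' length; the fingertips stand manip.tcp_to_tips ahead of it and the grasp point (between the pads) lies 5 mm behind it (manip.tcp_to_tips is the distance from the TCP to the fingertips, in mm); z points along the fingers, y is the direction in which the jaws open and shut (so a half turn about z gives the same grasp; the last joint's range is limited). The gripper opens to 94 mm and grips with 3 to 60 N. Pads are 16 mm wide; open, the fingers measure 119 mm over their backs; the gripper's body (75 mm by 177 mm) begins 78 mm behind the grasp point.
Start: joints at [1.05, 0.3, 1.521, -0, 1.321, -0.067], TCP at [241.107, 494.324, 219.446] pointing down, gripper open.
Joint ranges: [-3.03, 3.03], [-0.79, 2.21], [0.23, 2.52], [-1.04, 4.18], [0, 3.07], [-2.55, 2.55]. Speed limits (rad/s): [2.22, 2.22, 2.57, 3.14, 3.14, 3.14].

### API

Orientations are given as [roll, pitch, yaw] about the fixed x, y, z axes, in that order (R = Rz(yaw) Ry(pitch) Rx(roll)).
In Python, from cell import manip, optics, workorder gives the robot as it stands. The module is installed in compiled form; this text tells all that it offers.
- The arm moves only by the tool jog_arm, never from a script. Its argument "deltas" is text: rows parted by semicolons, each of 5 numbers parted by spaces: the shift along the tool's x, y, z in mm, then the turn about the tool's z in rad, then the finger opening in mm, from 0 to 94. In form: tx ty tz twist grip; .... A call has exactly 10 rows; each row is the pose to reach, as a shift and turn from the pose commanded when the call began, along the tool's axes at that moment; what a row does not reach only later rows make up. A row lasts 1/8 s, in which the tool goes at most 62.5 mm and 10.7 degrees, less where a joint would pass 70% of its speed; a pose out of reach is approached as far as the arm can. A call with a gripper value outside its range is refused whole. The fingers move at their own pace and stop on an object; "squeeze" is the grip in N (left out, the last holds). Time passes only in rows, so rows that repeat a pose let the fingers close, or fill a call up. It gives the time, the measured TCP pose, the force and the opening at its end, in the units of the state.
- manip.read_state(): the state, without advancing time (a new reading comes with each control period).
- optics.camera(name): name is "side" or "top" or "wrist"; returns (picture, depth): 480x640x3 uint8, red, green, blue; 480x640 float32, mm along the optical axis (not along the pixel's ray), 0 where there is no reading.
- optics.get_calibration(name): a dict with "intrinsics" (3x3 intrinsics, pixels), "R" (3x3) and "t" (3): a world point X has camera coordinates R X + t; the wrist camera has in their place "hand_eye" (4x4, takes a point from camera to tool coordinates, whose origin is the TCP and whose axes are the flange's). Camera axes: x right, y down, z forward; pixel columns grow to the right and rows downward; lengths in mm; the calibration is good to about 2 mm. A picture is of the moment at which its call begins: read the wrist's pose just before it. get_calibration takes no time and is no camera call.
- workorder.sign_off(): hands the job in, once; it reports no verdict.
The state is a dict: "clock": time; "joints": joint angles; "qd": joint speeds; "effort": joint torques, N m; "eef_pos": TCP position; "eef_rot": TCP orientation; "wrist_force": force on the tool from outside, world axes, zero at the start; "moment": the same for the moment, N m; "finger_gap": finger opening in mm.
Only numpy, scipy, OpenCV 4.12 (cv2) and the standard library are available. Lean on these libraries where they do the work, as an engineer would, in place of code of your own. Each camera call takes 0.05 s, during which the arm holds its last target.

## Working session

There is one attempt and no reset: what is moved stays moved. The work goes in short steps, Python scripts to look and compute and a tool call to move; the robot and the scene stay as the last step left them, time stands still between calls to the robot, and variables do not carry over. Pictures are saved under pics/ and viewed, and the job is handed in when it is done.

Besides the shell and the picture viewer there is one more tool, called after ">>>" as name(argument=value, ...), one argument or row to a line, values as JSON. jog_arm: Moves the arm, as the interface text tells. Its arguments: {"type":"object","properties":{"deltas":{"type":"string"},"squeeze":{"type":"number"}},"required":["deltas"]}

```bash
mkdir -p pics
cat > h.py <<'E'
import numpy as np, cv2
from cell import manip, optics, workorder
def cal(n):
    c=optics.get_calibration(n); return np.array(c["intrinsics"]),np.array(c["R"]),np.array(c["t"]).ravel()
def ray(n,u,v,z):
    K,R,t=cal(n); d=R.T@np.linalg.inv(K)@np.array([u,v,1.]); o=-R.T@t
    return o+d*(z-o[2])/d[2]
def proj(n,X):
    K,R,t=cal(n); p=K@(R@np.asarray(X,float)+t); return p[:2]/p[2]
E
python3 - <<'E'
from h import *
for n in("top","side"):
    im,d=optics.camera(n); cv2.imwrite(f"pics/{n}0.png",im[:,:,::-1]); np.save(f"{n}0_d.npy",d)
    K,R,t=cal(n); print(n,K.round(1).tolist(),R.round(3).tolist(),t.round(1), (-R.T@t).round(1))
print(manip.read_state(),manip.tcp_to_tips)
E
```

```text
top [[437.2, 0.0, 317.8], [0.0, 437.2, 239.0], [0.0, 0.0, 1.0]] [[0.02, -1.0, 0.003], [-0.988, -0.021, -0.156], [0.156, -0.0, -0.988]] [  1.1 520.1 919. ] [370.2  12.1 988.9]
side [[535.3, 0.0, 324.5], [0.0, 535.3, 243.3], [0.0, 0.0, 1.0]] [[-0.995, -0.098, 0.015], [-0.081, 0.709, -0.7], [0.058, -0.698, -0.714]] [ 505.8   95.6 1075.3] [448.3 732.5 826.8]
{'clock': 0.1, 'joints': array([ 1.05040277e+00,  3.00392110e-01,  1.52152879e+00, -4.89672641e-05,
        1.32069480e+00, -6.65921755e-02]), 'qd': array([ 0.00144489, -0.00184406, -0.0009576 ,  0.00040522,  0.00014072,
       -0.00164467]), 'effort': array([ 8.21593985e-04, -5.32639468e+01, -3.53284264e+01,  7.09343492e-02,
        2.35285627e-02, -9.13545182e-05]), 'eef_pos': array([241.00953435, 494.13251029, 218.95176818]), 'eef_rot': array([-3.14056871e+00, -2.07506968e-05,  2.68780341e+00]), 'wrist_force': array([-0.18116144,  0.44216366,  0.20571332]), 'moment': array([-0.04916054,  0.01693501, -0.00777616]), 'finger_gap': 93.93393064077272} 14.0
```

View pics/top0.png

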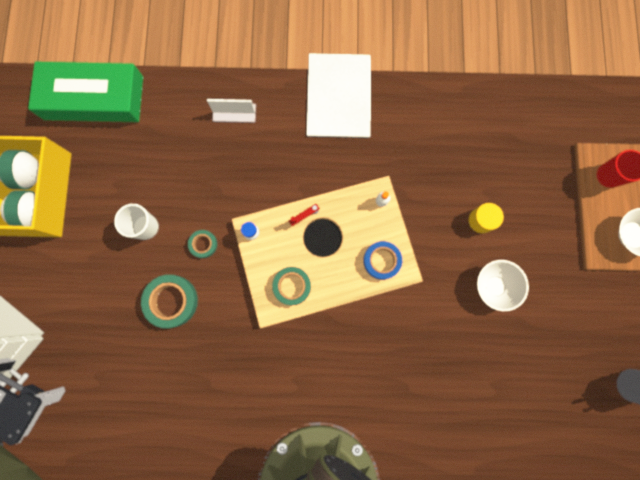

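View pics/side0.png

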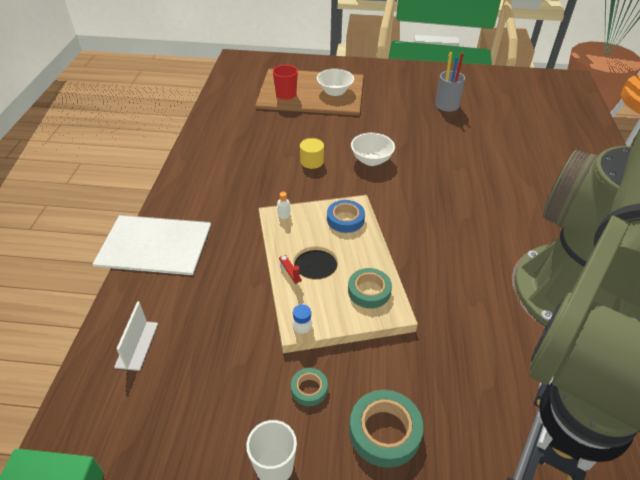

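The top view shows three green rolls: a small one at (202,243), a large one at (169,301), and one on the board at (292,286). The board one should be the middle-sized one, and I'll confirm that with a measurement and a crop. The well is at (323,237), the keeper at (305,214) and the blue roll at (383,261).

```bash
cat > m.py <<'E'
from h import *
def blobs(im,n,lo,hi,z,amin=20,roi=None):
    hsv=cv2.cvtColor(im,cv2.COLOR_RGB2HSV); m=cv2.inRange(hsv,lo,hi)
    if lo[0]>hi[0]: m=cv2.inRange(hsv,(lo[0],lo[1],lo[2]),(180,hi[1],hi[2]))|cv2.inRange(hsv,(0,lo[1],lo[2]),hi)
    cs,_=cv2.findContours(m,cv2.RETR_EXTERNAL,cv2.CHAIN_APPROX_NONE); out=[]
    for c in cs:
        if cv2.contourArea(c)<amin: continue
        p=c[:,0,:].astype(float)
        if roi and not(roi[0]<p[:,0].mean()<roi[2] and roi[1]<p[:,1].mean()<roi[3]): continue
        W=np.array([ray(n,u,v,z)[:2] for u,v in p],np.float32)
        (cx,cy),r=cv2.minEnclosingCircle(W); e=cv2.fitEllipse(W) if len(W)>5 else None
        out.append((p.mean(0).round(0).tolist(),cv2.contourArea(c),[round(cx,1),round(cy,1),round(2*r,1)],None if e is None else np.round(e[0]+e[1],1).tolist()))
    return out
E
python3 - <<'E'
from m import *
im=cv2.imread("pics/top0.png")[:,:,::-1].copy(); s=cv2.imread("pics/side0.png")[:,:,::-1].copy()
for n,i,roi in(("top",im,(130,170,540,340)),("side",s,(200,180,450,470))):
    print(n)
    for nm,lo,hi,z in(("green",(60,70,30),(95,255,255),48),("blue",(100,120,50),(125,255,255),48),("well",(0,0,0),(180,255,25),24),("red",(170,150,80),(8,255,255),49)):
        for b in blobs(i,n,lo,hi,z,20,roi): print(nm,b)
# board: wood mask
i=im; hsv=cv2.cvtColor(i,cv2.COLOR_RGB2HSV); m=cv2.inRange(hsv,(10,40,150),(35,200,255)); m[:170]=0; m[340:]=0; m[:,:225]=0; m[:,430:]=0
c=max(cv2.findContours(m,cv2.RETR_EXTERNAL,cv2.CHAIN_APPROX_NONE)[0],key=cv2.contourArea)
W=np.array([ray("top",*p,24)[:2] for p in cv2.convexHull(c)[:,0]],np.float32); print(cv2.minAreaRect(W),cv2.boxPoints(cv2.minAreaRect(W)))
K=im[170:340,130:440]; cv2.imwrite("pics/crop0.png",cv2.resize(K,None,fx=2.5,fy=2.5,interpolation=cv2.INTER_CUBIC)[:,:,::-1])
E
```

```text
top
green ([168.0, 301.0], 2237.5, [379.6, 327.0, 118.0], [378.8, 327.1, 109.6, 116.6])
green ([291.0, 286.0], 1005.0, [416.8, 67.1, 78.5], [416.6, 67.1, 75.8, 77.2])
green ([202.0, 244.0], 559.5, [503.9, 263.5, 61.8], [503.3, 263.6, 56.5, 60.4])
blue ([382.0, 260.0], 1001.0, [476.3, -128.5, 80.3], [475.9, -128.5, 76.2, 78.8])
blue ([248.0, 229.0], 135.5, [537.4, 163.6, 31.0], [536.9, 163.9, 28.3, 29.9])
red ([301.0, 216.0], 143.0, [568.8, 48.5, 59.2], [569.1, 49.7, 14.5, 74.5])
side
green ([385.0, 428.0], 4344.5, [381.5, 350.3, 123.0], [380.5, 350.2, 110.8, 122.3])
green ([309.0, 387.0], 1033.0, [506.1, 295.6, 66.0], [505.2, 295.4, 58.3, 65.3])
green ([369.0, 288.0], 1260.0, [415.5, 76.8, 94.0], [416.4, 76.5, 79.6, 93.5])
blue ([301.0, 314.0], 227.5, [536.2, 152.1, 39.4], [535.6, 152.0, 30.0, 39.5])
blue ([345.0, 216.0], 886.5, [475.4, -117.6, 97.5], [475.5, -117.9, 79.0, 97.6])
red ([291.0, 269.0], 191.5, [574.6, 50.0, 73.8], [569.3, 49.1, 23.2, 70.5])
((499.72967529296875, -6.940826416015625), (255.21934509277344, 374.0963439941406), 17.105398178100586) [[ 322.74823  134.29944]
 [ 432.7813  -223.24887]
 [ 676.7111  -148.18109]
 [ 566.67804  209.36722]]
```

View pics/crop0.png

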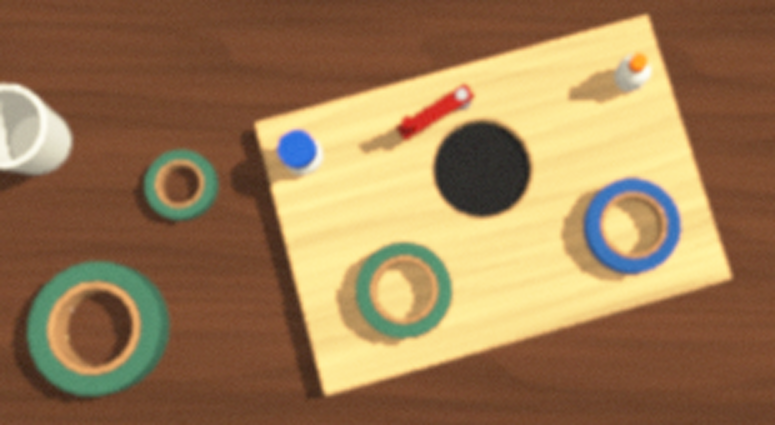

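The crop shows that the roll on the board (enlarged at (403,290)) is about 80 mm across. The ones on the table are about 60 and 115 mm, so the board roll is the middle-sized one. Next I'll refine the well and keeper and plan the push.

Run:
```python
from m import *
im=cv2.imread("pics/top0.png"); s=cv2.imread("pics/side0.png")
for n,i,roi in(("top",im,(295,210,350,265)),("side",s,(285,240,345,290))):
    g=cv2.cvtColor(i,cv2.COLOR_BGR2GRAY); m=np.zeros_like(g); u0,v0,u1,v1=roi
    m[v0:v1,u0:u1]=(g[v0:v1,u0:u1]<85)*255
    c=max(cv2.findContours(m,cv2.RETR_EXTERNAL,cv2.CHAIN_APPROX_NONE)[0],key=cv2.contourArea)
    W=np.array([ray(n,*p,24)[:2] for p in c[:,0]],np.float32); print(n,cv2.fitEllipse(W),cv2.minEnclosingCircle(W))
print(ray("top",315,208.5,51)) # post
# board far edge points & left
hsv=cv2.cvtColor(im,cv2.COLOR_BGR2HSV)
def far(u):
    col=hsv[150:300,u]; k=np.where((col[:,2]>170)&(col[:,0]>12)&(col[:,0]<35))[0]; return 150+k[0]
P=np.array([ray("top",u,far(u)-.5,24)[:2] for u in range(245,380,5)],np.float32)
l=cv2.fitLine(P,cv2.DIST_HUBER,0,.01,.01).ravel(); print("far edge",l, np.degrees(np.arctan2(l[1],l[0])))
cv2.imwrite("pics/crop1.png",cv2.resize(im[185:270,270:355],(765,600),interpolation=cv2.INTER_CUBIC))
cv2.imwrite("pics/crop2.png",cv2.resize(s[230:330,250:383],(798,600),interpolation=cv2.INTER_CUBIC))
```

```text
top ((527.2550659179688, 1.541013479232788), (81.15808868408203, 82.22534942626953), 14.776176452636719) ((526.94921875, 1.5260323286056519), 41.90694808959961)
side ((528.7216796875, 9.967519760131836), (74.59232330322266, 94.90660858154297), 134.6398162841797) ((530.3557739257812, 18.17888069152832), 51.52059555053711)
[586.00124923  19.39165221  51.        ]
far edge [ 2.9399449e-01 -9.5580709e-01  6.1419482e+02  5.1327354e+01] -72.90274
```

View pics/crop1.png

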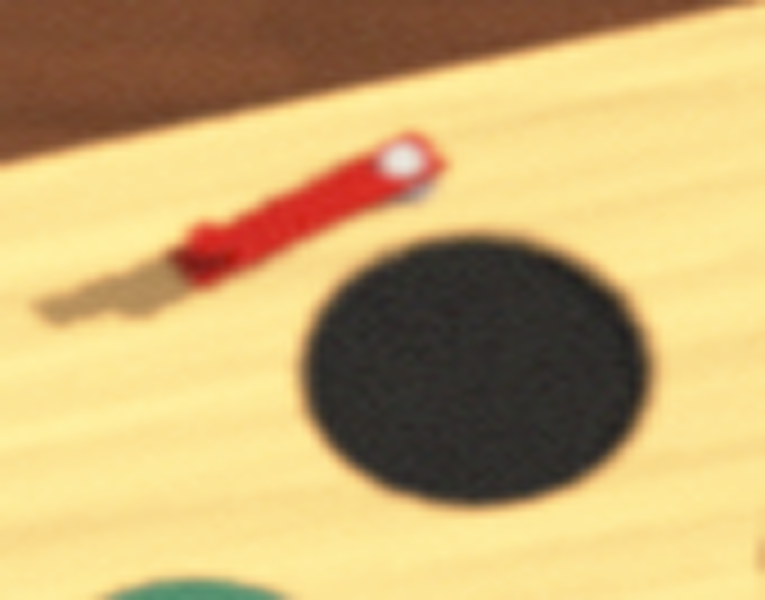

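View pics/crop2.png

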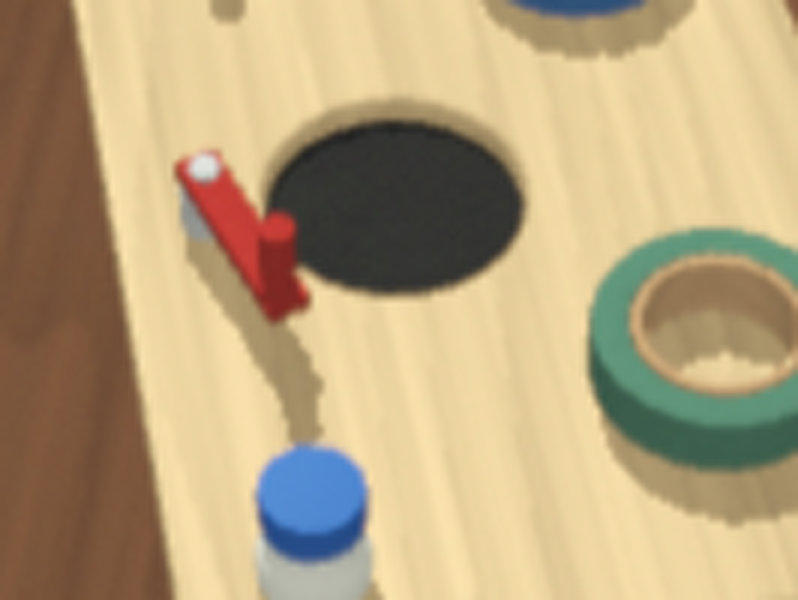

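```bash
cat >> h.py <<'E'
def rot():
    s=manip.read_state(); r,p,y=s["eef_rot"]
    c,sn=np.cos,np.sin
    Rz=np.array([[c(y),-sn(y),0],[sn(y),c(y),0],[0,0,1]]);Ry=np.array([[c(p),0,sn(p)],[0,1,0],[-sn(p),0,c(p)]]);Rx=np.array([[1,0,0],[0,c(r),-sn(r)],[0,sn(r),c(r)]])
    return Rz@Ry@Rx, s
def delta(P):
    R,s=rot(); return (R.T@(np.asarray(P,float)-s["eef_pos"])).round(1)
E
python3 - <<'E'
from h import *
g=np.array([416.7,67.1]);w=np.array([528,1.5]);u=(w-g)/np.linalg.norm(w-g)
print(u,np.linalg.norm(w-g),np.degrees(np.arctan2(u[1],u[0])))
P=g-u*66; print(P,delta([*P,160]))
R,s=rot(); yaw=s["eef_rot"][2]; print("twist",yaw-(np.arctan2(u[1],u[0])+np.pi))
print("peg top",ray("top",292.8,218,75),ray("side",250+278/6,230+225/6,75))
E
```

```text
[ 0.86149614 -0.50776412] 129.19384660269236 -30.515013418972348
[359.84125484 100.61243201] [-279.3 -301.5   59.3]
twist 0.07879820731733922
peg top [558.74375722  66.08057484  75.        ] [556.08399878  66.8027586   75.        ]
```

>>> jog_arm(
  deltas="-40 -43 8 0.01 90; -80 -86 17 0.02 80; -120 -129 26 0.035 70; -160 -172 35 0.05 60; -200 -215 43 0.06 50; -240 -258 51 0.07 50; -279 -301 59 0.079 50; -279 -301 59 0.079 50; -279 -301 59 0.079 50; -279 -301 59 0.079 50",
)

```text
clock: 1.35
eef_pos: [359.7, 102.5, 160.5]
eef_rot: [3.141, 0.0, 2.611]
wrist_force: [0.2, 0.2, 0.1]
finger_gap: 49.9
```

Run:
```python
from m import *
g=np.array([416.7,67.1]);w=np.array([528,1.5]);u=(w-g)/np.linalg.norm(w-g)
P=g-u*66; R,s=rot(); print(s["clock"],s["eef_pos"],s["eef_rot"],s["finger_gap"],s["wrist_force"],delta([*P,43]))
im,_=optics.camera("top"); cv2.imwrite("pics/top1.png",im[:,:,::-1])
```

```text
1.35 [359.68950484 102.51481541 160.51472327] [3.14148572e+00 1.24898879e-05 2.61081225e+00] 49.887701774762064 [0.24766087 0.20677707 0.11587454] [ -1.1  -1.6 117.5]
```

View pics/top1.png

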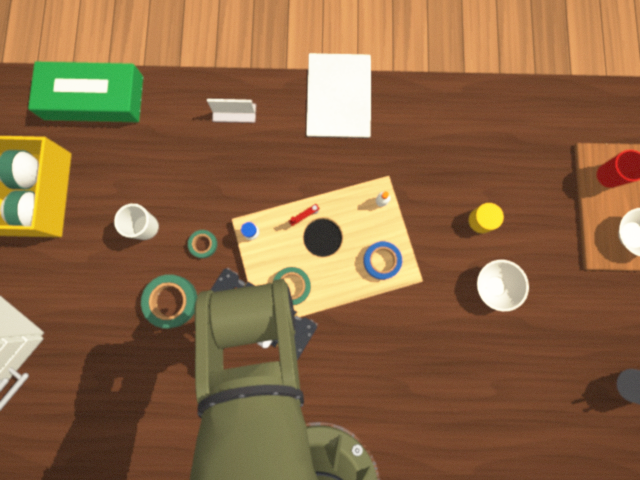

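The arm is behind the roll, and the roll, well and keeper are unchanged at (292,286), (323,237) and (305,214). Descending now.

>>> jog_arm(
  deltas="-1 -1.5 30 0 50; -1 -1.5 60 0 50; -1 -1.5 85 0 50; -1 -1.5 100 0 50; -1 -1.5 110 0 50; -1 -1.5 117 0 50; -1 -1.5 117 0 50; -1 -1.5 117 0 50; -1 -1.5 117 0 50; -1 -1.5 117 0 50",
)

```text
clock: 2.65
eef_pos: [360.1, 99.7, 43.7]
eef_rot: [3.141, 0.0, 2.609]
wrist_force: [-0.4, 0.5, 0.6]
finger_gap: 49.9
```

Run:
```python
from m import *
g=np.array([416.7,67.1]);w=np.array([528,1.5]);u=(w-g)/np.linalg.norm(w-g)
P=g-u*66; R,s=rot(); print(s["clock"],s["eef_pos"],s["finger_gap"],s["wrist_force"],delta([*(w-u*41.75),43]))
im,_=optics.camera("side"); cv2.imwrite("pics/side2.png",im[:,:,::-1])
```

```text
2.65 [360.13937383  99.68550703  43.65578374] 49.87094437139603 [-0.39828206  0.46913454  0.58311983] [-152.7    0.7    0.7]
```

View pics/side2.png

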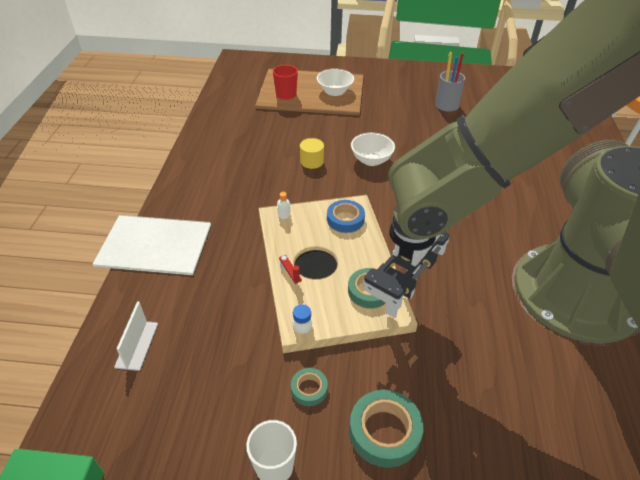

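The fingers are low behind the roll, near pixel (390,300). Now I'll push slowly.

>>> jog_arm(
  deltas="-8 0 0 0 50; -16 0 0 0 50; -24 0.5 0 0 50; -32 0.5 0 0 50; -41 0.5 0 0 50; -50 0.5 0 0 50; -59 0.5 0 0 50; -68 0.5 0 0 50; -77 0.5 0 0 50; -86 0.5 0 0 50",
)

```text
clock: 3.95
eef_pos: [434.9, 56.1, 43.4]
eef_rot: [-3.142, -0.0, 2.609]
wrist_force: [-0.6, 0.2, 0.4]
finger_gap: 49.9
```

>>> jog_arm(
  deltas="-7 0 0 0 50; -14 0 0 0 50; -21 0 0 0 50; -27 0 0 0 50; -33 0 0 0 50; -38 0 0 0 50; -43 0 0 0 50; -47 0 0 0 50; -47 0 0 0 50; -47 0 0 0 50",
)

```text
clock: 5.2
eef_pos: [474.8, 32.6, 43.4]
eef_rot: [-3.142, 0.0, 2.609]
wrist_force: [-1.2, 0.4, -0.1]
finger_gap: 49.8
```

Run:
```python
from m import *
g=np.array([416.7,67.1]);w=np.array([528,1.5]);u=(w-g)/np.linalg.norm(w-g)
R,s=rot(); print(s["clock"],s["eef_pos"],s["finger_gap"],s["wrist_force"],delta([*(w-u*41.75),43]))
o=[]
for n,(a,b,c,d) in(("side",(250,230,383,330)),("top",(250,180,383,280))):
    im,_=optics.camera(n); o.append(cv2.resize(im[b:d,a:c],(399,300),interpolation=cv2.INTER_CUBIC))
    cv2.imwrite(f"pics/{n}3f.png",im[:,:,::-1])
cv2.imwrite("pics/s3.png",np.hstack(o)[:,:,::-1])
```

```text
5.2 [474.7811156   32.58235194  43.43249137] 49.81922017955993 [-1.20615885  0.39560001 -0.07484068] [-19.9   0.2   0.4]
```

View pics/s3.png

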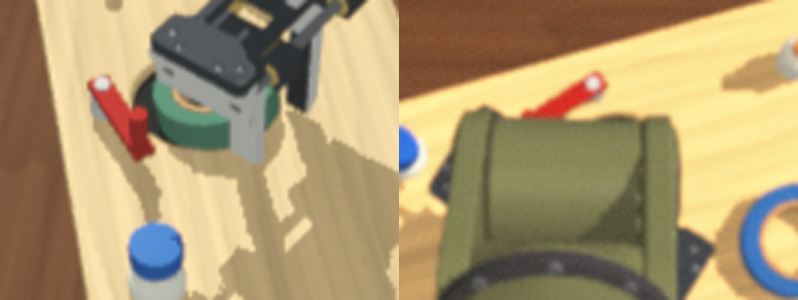

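The side crop shows the roll partly over the well, with its centre about 20 mm short. Pushing on in small steps.

>>> jog_arm(
  deltas="-2 0 0 0 50; -4 0 0 0 50; -6 0 0 0 50; -8 0 0 0 50; -10 0 0 0 50; -12 0 0 0 50; -14 0 0 0 50; -16 0 0 0 50; -18 0 0 0 50; -18 0 0 0 50",
)

```text
clock: 6.55
eef_pos: [490.4, 23.4, 43.4]
eef_rot: [3.142, 0.0, 2.609]
wrist_force: [0.1, 0.1, 0.2]
finger_gap: 50.0
```

Run:
```python
from m import *
g=np.array([416.7,67.1]);w=np.array([528,1.5]);u=(w-g)/np.linalg.norm(w-g)
R,s=rot(); print(s["clock"],s["eef_pos"],s["finger_gap"],s["wrist_force"],delta([*(w-u*41.75),43]))
im,_=optics.camera("side"); cv2.imwrite("pics/s4.png",cv2.resize(im[230:330,250:383],(798,600),interpolation=cv2.INTER_CUBIC)[:,:,::-1])
```

```text
6.55 [490.44734411  23.35145293  43.44901605] 50.0402181339947 [0.06543797 0.12845249 0.23578378] [-1.7  0.2  0.4]
```

View pics/s4.png

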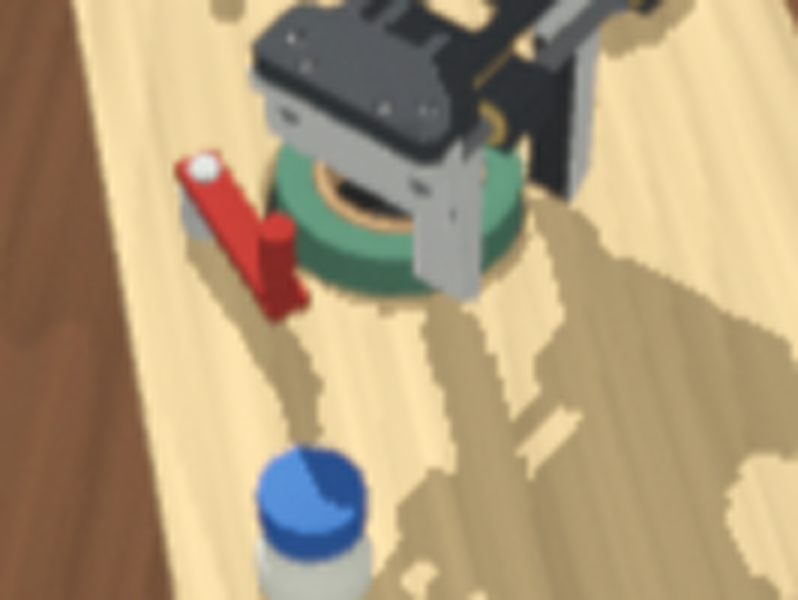

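The roll has dropped level in the well and the push force is about zero. I'll back off, rise and check it.

>>> jog_arm(
  deltas="8 0 0 0 50; 20 0 0 0 50; 32 0 -10 0 50; 36 0 -40 0 50; 40 0 -80 0 50; 60 40 -110 0 30; 80 80 -117 0 10; 100 120 -117 0 0; 110 150 -117 0 0; 110 150 -117 0 0",
)

```text
clock: 7.85
eef_pos: [471.1, 210.1, 160.9]
eef_rot: [3.141, 0.0, 2.612]
wrist_force: [0.6, 0.2, -0.5]
finger_gap: 3.5
```

Run:
```python
from m import *
R,s=rot(); print(s["clock"],s["eef_pos"],s["eef_rot"],s["joints"].round(2),s["finger_gap"],s["wrist_force"])
o=[]
for n,(a,b,c,d) in(("side",(250,190,383,320)),("top",(250,170,410,310))):
    im,_=optics.camera(n); o.append(cv2.resize(im[b:d,a:c],(400,390),interpolation=cv2.INTER_CUBIC))
    cv2.imwrite(f"pics/{n}5f.png",im[:,:,::-1])
    for z in(38,48): print(n,z,blobs(im,n,(60,70,30),(95,255,255),z,100,(250,180,400,320)))
    print(blobs(im,n,(100,120,50),(125,255,255),48,100,(250,180,400,320)))
cv2.imwrite("pics/s5.png",np.hstack(o)[:,:,::-1])
```

```text
7.85 [471.10576499 210.12818602 160.89540381] [3.14128095e+00 1.80392684e-04 2.61150115e+00] [ 0.35  0.28  1.69  0.    1.17 -0.69] 3.4785187735375986 [ 0.63568852  0.22302889 -0.49169589]
side 38 []
side 48 []
[([301.0, 314.0], 227.5, [536.2, 152.1, 39.4], [535.6, 152.0, 30.0, 39.5])]
top 38 [([322.0, 237.0], 1001.5, [525.0, 2.4, 81.5], [524.9, 2.3, 79.0, 79.6])]
top 48 [([322.0, 237.0], 1001.5, [523.4, 2.5, 80.6], [523.3, 2.4, 78.2, 78.7])]
[([382.0, 260.0], 999.0, [475.8, -128.7, 80.0], [475.9, -128.6, 76.4, 78.5])]
```

View pics/s5.png

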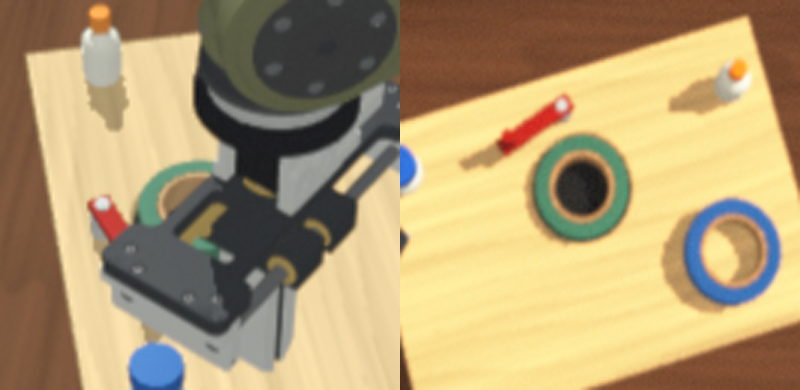

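The top crop shows the green ring concentric over the well with the blue roll unmoved. I'll check its height by depth and compute the keeper approach.

Run:
```python
from m import *
im,d=optics.camera("top"); K,R,t=cal("top")
hsv=cv2.cvtColor(im,cv2.COLOR_RGB2HSV); m=cv2.inRange(hsv,(60,90,30),(95,255,255)); m[:205]=0;m[270:]=0;m[:,:290]=0;m[:,360:]=0
m=cv2.erode(m,np.ones((3,3)))
v,u=np.nonzero(m&(d>0)*np.uint8(255)); Z=d[v,u]
X=(R.T@((np.linalg.inv(K)@np.array([u,v,np.ones_like(u)]))*Z-t[:,None]))
A=np.c_[X[0]-525,X[1]-2,np.ones(len(u))]; print("roll top plane",np.linalg.lstsq(A,X[2],rcond=None)[0],len(u))
for (u,v) in((270,260),(350,215)):
    print("board z",(R.T@(np.linalg.inv(K)@np.array([u,v,1])*d[v,u]-t))[2])
post=np.array([588,20.]);n=np.array([np.cos(np.radians(250)),np.sin(np.radians(250))])
Rr,s=rot()
print(delta([570.7,102.7,72]))
```

```text
roll top plane [7.65886114e-03 8.08457783e-03 3.73650866e+01] 94
board z 24.095998621707608
board z 21.99052633083941
[-139.   -40.2   88.7]
```

The roll is seated flat: its top is at 37.4 mm with negligible tilt. Next I'll place the closed fingertips on the outer side of the peg.

>>> jog_arm(
  deltas="-40 -10 0 -0.05 0; -90 -25 0 -0.1 0; -130 -38 0 -0.15 0; -139 -40 0 -0.18 0; -139 -40 20 -0.18 0; -139 -40 45 -0.18 0; -139 -40 65 -0.18 0; -139 -40 80 -0.18 0; -139 -40 88 -0.18 0; -139 -40 88 -0.18 0",
)

```text
clock: 9.25
eef_pos: [571.1, 103.2, 72.4]
eef_rot: [-3.141, -0.0, 2.789]
wrist_force: [-0.3, 0.3, -1.1]
finger_gap: 0.2
```

Run:
```python
from m import *
Rr,s=rot(); print(s["clock"],s["eef_pos"],s["eef_rot"],s["finger_gap"],s["wrist_force"])
im,_=optics.camera("side"); cv2.imwrite("pics/s6.png",cv2.resize(im[200:335,250:430],(800,600),interpolation=cv2.INTER_CUBIC)[:,:,::-1])
post=np.array([588,20.]); yaw=s["eef_rot"][2]; n=-Rr[:2,1]; print("n ang",np.degrees(np.arctan2(n[1],n[0]))%360)
for th in(123,135,147,159,171,183,190,195,198.8):
    p=post+55*np.array([np.cos(np.radians(th)),np.sin(np.radians(th))]); print(th,delta([*(p-n*18.5),72]))
```

```text
9.25 [571.10630088 103.23323194  72.40201808] [-3.14143712e+00 -2.92700686e-04  2.78853017e+00] 0.20708053666992557 [-0.27374548  0.26675813 -1.1374351 ]
n ang 249.77101241473434
123 [ -0.4 -21.    0.9]
135 [  5.5 -30.9   0.9]
147 [  9.2 -41.8   0.9]
159 [ 10.6 -53.2   0.9]
171 [  9.5 -64.7   0.9]
183 [  6.1 -75.7   0.9]
190 [  3.1 -81.6   0.9]
195 [  0.5 -85.7   0.9]
198.8 [ -1.7 -88.6   0.9]
```

View pics/s6.png

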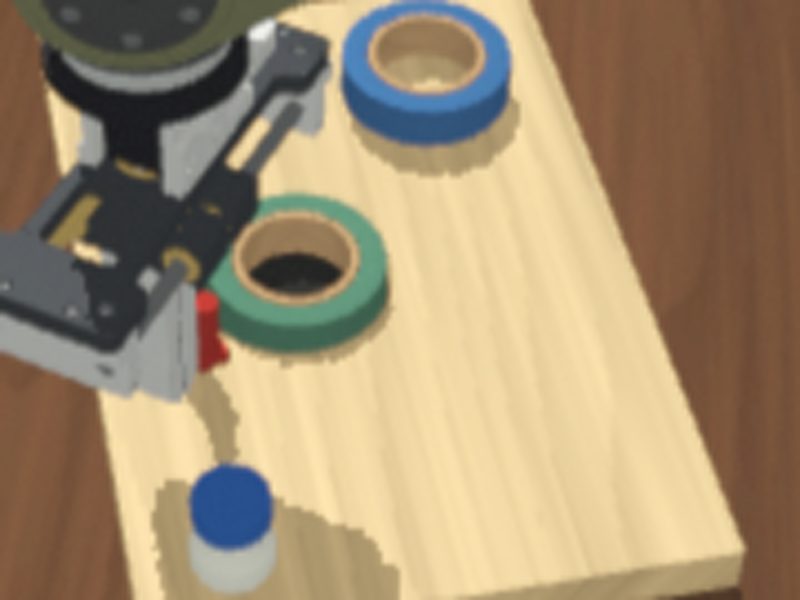

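The side crop shows the closed fingers at (165,340), just outside the peg at (207,320), and the roll flat in the well. I'll push the peg round along its arc.

>>> jog_arm(
  deltas="0 -10 0 0 0; 0 -20 0 0 0; 3 -26 0 0 0; 5.5 -31 0 0 0; 7.5 -36 0 0 0; 9 -42 0 0 0; 10 -48 0 0 0; 10.5 -53 0 0 0; 10 -59 0 0 0; 9.5 -65 0 0 0",
)

```text
clock: 10.55
eef_pos: [539.8, 45.3, 72.4]
eef_rot: [3.142, 0.0, 2.789]
wrist_force: [0.6, 1.1, 0.4]
finger_gap: 0.8
```

Run:
```python
from m import *
Rr,s=rot(); print(s["clock"],s["eef_pos"],s["finger_gap"],s["wrist_force"])
im,_=optics.camera("side"); cv2.imwrite("pics/s7.png",cv2.resize(im[200:335,250:430],(800,600),interpolation=cv2.INTER_CUBIC)[:,:,::-1])
post=np.array([588,20.]); n=-Rr[:2,1]
for th in(171,177,183,190,195,198.8,202):
    p=post+55*np.array([np.cos(np.radians(th)),np.sin(np.radians(th))]); print(th,delta([*(p-n*18.5),72]))
```

```text
10.55 [539.77005476  45.2886014   72.43936705] 0.7776699959346312 [0.58732995 1.13089513 0.38519312]
171 [0.1 1.3 0.4]
177 [-1.4 -4.3  0.4]
183 [-3.3 -9.7  0.4]
190 [ -6.4 -15.7   0.4]
195 [ -9.  -19.7   0.4]
198.8 [-11.2 -22.6   0.4]
202 [-13.2 -25.    0.4]
```

View pics/s7.png

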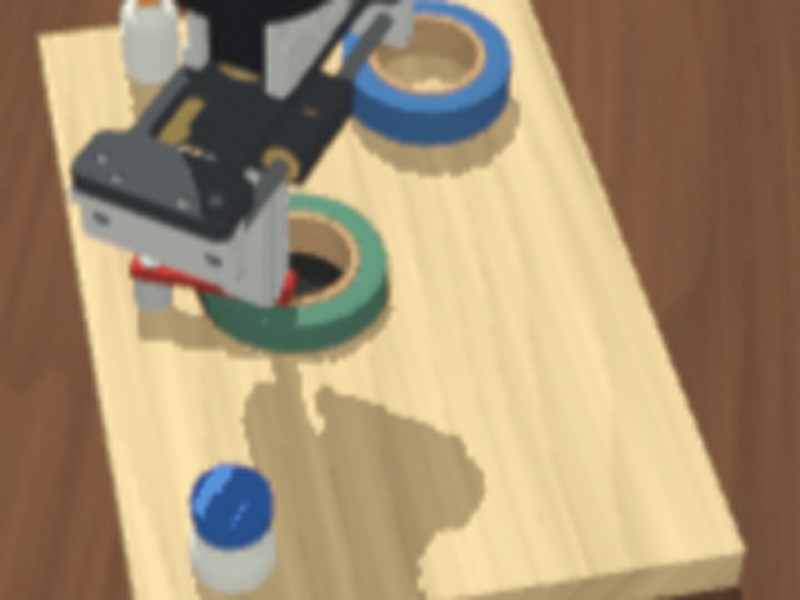

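The keeper is swinging over the seated roll without touching it. Continuing to the stop.

>>> jog_arm(
  deltas="-1.5 -4.5 0 0 0; -3 -9 0 0 0; -4.5 -13 0 0 0; -6.5 -16 0 0 0; -8 -18 0 0 0; -9 -20 0 0 0; -10 -21 0 0 0; -11 -22 0 0 0; -11 -22.5 0 0 0; -11 -22.5 0 0 0",
)

```text
clock: 11.85
eef_pos: [542.4, 21.4, 72.5]
eef_rot: [3.141, -0.0, 2.789]
wrist_force: [0.2, 6.1, 0.3]
finger_gap: 0.2
```

Run:
```python
from m import *
Rr,s=rot(); print(s["clock"],s["eef_pos"],s["finger_gap"],s["wrist_force"],Rr.T@s["wrist_force"])
im,_=optics.camera("side"); cv2.imwrite("pics/s8.png",cv2.resize(im[200:335,250:430],(800,600),interpolation=cv2.INTER_CUBIC)[:,:,::-1])
```

```text
11.85 [542.38919488  21.38802008  72.45252258] 0.22284718002860274 [0.21184567 6.08619844 0.26452571] [ 1.90363004  5.78495998 -0.25902624]
```

View pics/s8.png

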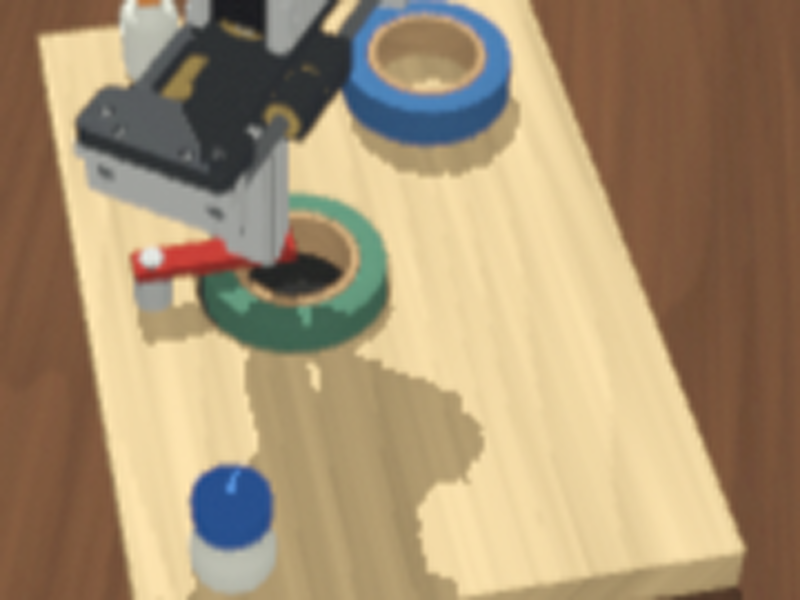

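The force rose to 6 N, which suggests the stop. I'll nudge a little more to confirm.

>>> jog_arm(
  deltas="-0.3 -0.5 0 0 0; -0.5 -1 0 0 0; -1 -1.5 0 0 0; -1 -1.5 0 0 0; -1 -1.5 0 0 0; -1 -1.5 0 0 0; -1 -1.5 0 0 0; -1 -1.5 0 0 0; -1 -1.5 0 0 0; -1 -1.5 0 0 0",
)

```text
clock: 13.15
eef_pos: [542.5, 20.9, 72.4]
eef_rot: [3.139, -0.002, 2.789]
wrist_force: [-1.4, 14.8, 1.8]
finger_gap: 0.3
```

It moved only 0.5 mm while the force rose to 15 N, so the keeper is at the stop. Backing off and rising.

>>> jog_arm(
  deltas="1 2 0 0 0; 2 8 0 0 0; 2 18 0 0 0; 2 28 0 0 0; 2 30 -30 0 0; 2 30 -70 0 0; 10 60 -110 0 0; 50 110 -110 0 0; 90 160 -110 0 0; 90 160 -110 0 0",
)

```text
clock: 14.4
eef_pos: [512.4, 203.9, 182.6]
eef_rot: [3.141, -0.0, 2.793]
wrist_force: [-0.1, -1.0, -0.1]
finger_gap: 0.2
```

Run:
```python
from m import *
Rr,s=rot(); print(s["clock"],s["eef_pos"],s["finger_gap"],s["wrist_force"])
o=[]
for n,(a,b,c,d) in(("side",(250,190,383,320)),("top",(225,170,425,330))):
    im,_=optics.camera(n); o.append(cv2.resize(im[b:d,a:c],(400,390),interpolation=cv2.INTER_CUBIC))
    cv2.imwrite(f"pics/{n}9f.png",im[:,:,::-1])
    if n=="top":
        for a in((60,70,30),(95,255,255),38),((100,120,50),(125,255,255),48),((170,150,80),(8,255,255),49): print(blobs(im,n,*a,60,(230,180,420,320)))
        print(ray(n,322,237,49)[:2])
cv2.imwrite("pics/s9.png",np.hstack(o)[:,:,::-1])
```

```text
14.4 [512.36405681 203.85805312 182.57385719] 0.23670075648436045 [-0.08939951 -0.96643996 -0.14915475]
[([323.0, 239.0], 313.0, [524.7, 2.3, 81.4], [525.1, 2.1, 74.4, 74.8])]
[([382.0, 260.0], 999.0, [475.8, -128.7, 80.1], [475.9, -128.5, 76.2, 78.7])]
[([319.0, 223.0], 174.0, [554.7, 11.2, 63.7], [551.5, 8.3, 17.2, 76.2])]
[523.25214753   2.79978624]
```

View pics/s9.png

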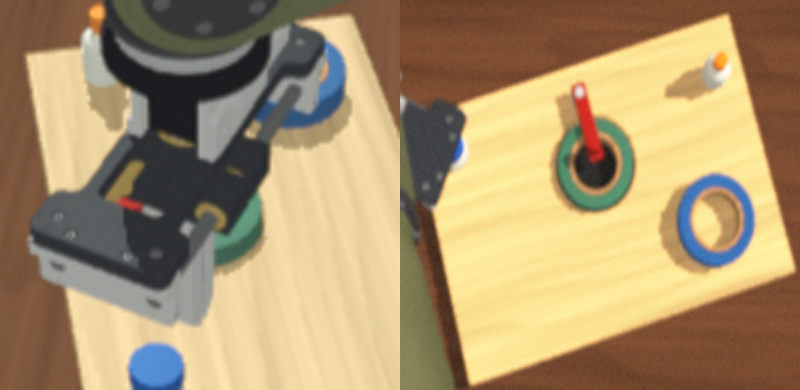

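View pics/top9f.png

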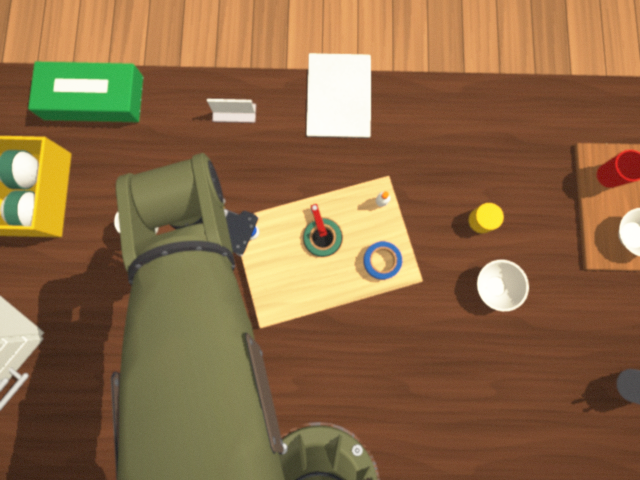

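Run:
```python
from m import *
p=ray("top",323.2,233.5,75)[:2]; q=ray("top",315,208.5,51)[:2]
print("keeper angle",np.arctan2(*(p-q)[::-1])%(2*np.pi)-np.radians(107.1), np.linalg.norm(p-q))
print(manip.read_state()["qd"].round(3)); print(workorder.sign_off())
```

```text
keeper angle 1.5778514515093847 62.295224493043214
[-0.042  0.     0.002 -0.001 -0.002 -0.01 ]
the job is handed in; nothing more can be done
None
```

I pushed the middle-sized green roll into the well, then swung the red keeper arm by its peg to the stop. I handed the job in at about 14.5 s, with the fingers drawn clear; `sign_off()` reports no verdict.

- **Roll:** it lies flat in the well. Before the keeper was swung, the depth image put its top at 37.4 mm (38 expected) with under 1° of tilt. After the swing the ring is still at the same spot.
- **Keeper:** a last nudge moved it only 0.5 mm while the force rose to 15 N, so it is at the stop. In the final picture it lies across the roll at about 1.58 rad. That angle is rough: the same pixels put the peg 62 mm from the hinge instead of 55.
- **Other things:** the blue roll measured within 0.5 mm of its start. The glue bottle, tin and bowl look untouched in the final top picture. The jar was partly hidden by the hand and the paper cup by the arm, so I did not measure those two again. The only force readings were the light push on the roll and the push on the keeper.

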